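# Set the length stop and bring the clay up to it

## Robot

A 6-joint arm with a two-finger parallel gripper is mounted at the origin on a cart in front of the work surface, level with it; the furniture and walls round the work are solid. World frame = base frame: x ahead of the robot, y to its left, z up, the work surface at z = 0. Lengths are in m, angles in degrees, forces in N, time in s.
With the tool pointing down it reaches from about 0.4 to 0.825 m from the base axis. Payload 7 kg.
Tool frame: the origin (TCP) lies between the finger pads; the fingertips stand 22 mm ahead of it and the grasp point (between the pads) lies 3 mm ahead of it; z points along the fingers, y is the direction in which the jaws open and shut (so a half turn about z gives the same grasp; the last joint's range is limited). The gripper opens to 88 mm and grips with 3 to 60 N. Pads are 19 mm wide; open, the fingers measure 130 mm over their backs; the gripper's body (78 mm by 193 mm) begins 47 mm behind the grasp point.
Start: joints at [91.622, 20.546, 0.682, 0, -70.136, -16.507], TCP at [0.173, 0.652, 0.249] pointing down, gripper open.
Joint ranges: [-176.03, 176.03], [-82.01, 121.73], [-58.28, 71.71], [-173.87, 95.51], [-174.79, -0.11], [-173.66, 173.66]. Speed limits (degrees/s): [136.94, 136.94, 172.46, 180, 180, 180].

## Interface

Orientations are given as [roll, pitch, yaw] about the fixed x, y, z axes, in that order (R = Rz(yaw) Ry(pitch) Rx(roll)).
In Python, from plant import telemetry, cams, r gives the robot as it stands.
- The arm moves only by the tool carry_out, never from a script. Its argument "commands" is one flat list of numbers, 5 for each row, row after row: the shift along the world's x, y, z as a fraction of full scale, then the turn about the world's z as a fraction of full scale, then the gripper's target within -1 to 1 (shut at 1, half-way at 0, fully open at -1). In form: [x, y, z, turn, claw, x, y, z, turn, claw, ...]. A call has 1 to 8 rows; each row shifts and turns the commanded pose from where the row before left it; what a row does not reach is not made up. Full scale, the value 1, is 0.04 m for a shift and 4 degrees for a turn. A row lasts 1/10 s, in which the tool goes at most 50 mm and 8.59 degrees, less where a joint would pass 70% of its speed; a pose out of reach is approached as far as the arm can. A call with a number of a shift or a turn outside -1 to 1 is refused whole. A call with a gripper value outside its range is refused whole. The fingers move at their own pace and stop on an object; "grip_force" is the grip in N (left out, the last holds). Time passes only in rows, so rows that do not move let the fingers close. It gives the time, the measured TCP pose, the force and the opening at its end, in the units of the state.
- telemetry.get_state(): the state, without advancing time (a new reading comes with each control period).
- cams.capture(name): name is "side" or "top" or "wrist"; returns a dict with "frame" (420x560x3 uint8, red, green, blue), "camera_matrix" (3x3 intrinsics, pixels), "k1" (the pictures are not rectified: a ray, as slopes to the right and down, at radius r is drawn at 1 + k1 r^2 times it, then the intrinsics apply), "camera_from_world" (4x4, takes a point from world to camera coordinates); the wrist camera has in their place "mount" (4x4, takes a point from camera to tool coordinates, whose origin is the TCP and whose axes are the flange's). Camera axes: x right, y down, z forward; pixel columns grow to the right and rows downward; lengths in m; the calibration is good to about 2 mm. A picture is of the moment at which its call begins: read the wrist's pose just before it. There is no depth.
- r.close_job(): hands the job in, once; it reports no verdict.
The state is a dict: "time_s": time; "joints": joint angles; "qd": joint speeds; "joint_torque": joint torques, N m; "tcp_pos": TCP position; "eef_rot": TCP orientation; "contact_force": force on the tool from outside, world axes, zero at the start; "moment": the same for the moment, N m; "gripper_width": finger opening in m.
Only numpy, scipy, OpenCV 4.12 (cv2) and the standard library are available. Lean on these libraries where they do the work, as an engineer would, in place of code of your own. Each camera call takes 0.05 s, during which the arm holds its last target. There are 200 camera calls.

## Task

Get the cut-off board ready to cut a medium length: push the sliding length stop along its rail, past the first notch, until its spring pin drops into the middle one of the three notches. Then gently push the clay block back square against the wooden fence and along it until its end rests against the stop's steel plate, with the stop still seated in the middle notch. Only push: lift nothing, and leave the other things on the table where they are.

Things in the scene. Friction and masses are not known exactly. Their poses are not given: they have to be found in the camera images.
- cutoff_board: wooden cut-off board screwed to the table; origin at table height under the board; x points to the fence (away from the robot), y along the rail, z up. The light wooden bed (top at z = 18 mm) spans x -95 to 65, y -195 to 195 mm. A wooden fence stands along its back edge (clay side at x = 35 mm, top z = 60 mm). A 3 mm slot for the cutting wire crosses bed and fence at y = -45 mm
- middle_notch (a point): the middle one of the three notches, on the centre line of the 14 mm wide aluminium rail on top of the fence, at the rail's top (74 mm above the table): board x = 49, y = 52 mm. The rail runs from y = -35 to 195 mm; its notches, 9 mm wide and 5 mm deep, lie across it at y = 87, 52 and 17 mm. Its axes are the board's
- length_stop (a joint): place of the length stop on the rail, m: 0 at the rail's +y end, growing as it is pushed toward the board's -y, up to 0.175. It starts at 0 to 0.05. Its pin drops into the notches at 0.080 (first), 0.115 (middle) and 0.150. Sliding takes about 2 N; over a notch the pin draws the stop in by itself from 3 mm off; pushing it out of a notch takes about 12 N
- index_pin (a joint): height of the stop's spring pin (brass button on top of the stop), m: about 0 to -0.0007 while its nose rides on the rail, about -0.0024 when it has dropped into a notch
- stop_face (a point): point on the side of the stop's steel plate that meets the clay (it looks to the board's -y), 45 mm above the table, at board x = -1 mm. The plate is upright, 6 mm thick, square to the rail, and hangs over the bed in front of the fence: board x -40 to 34, z 21 to 99 mm. It is at y = 30 mm when the pin is in the middle notch. The point's axes are the board's
- stop_push (a point): point on the back (+y) side of the same plate where it can be pushed: board x = -11 mm, 60 mm above the table, 16 mm nearer to -y than the pin's centre (at y = 36 mm when the pin is in the middle notch). Behind the plate, near the fence, is the stop's carriage: 38 mm long, board x 32 to 66, z 63 to 99 mm, with a bracket to x = 19 mm above z = 83 mm and the button up to 114 mm
- clay_block: dark block of clay, 71 (x) x 103 (y) x 64 mm high, 0.6 to 0.95 kg, lying on the bed; origin in the middle of its underside, y along its length and roughly along the board, x toward the fence. Its faces lie 36 mm from the origin toward the fence, 35 mm toward the robot, 51 mm toward the stop (+y) and 51 mm toward -y. Sliding it over the bed takes 3 to 8 N
- needle_tool: bystander: needle tool with a wooden handle, 158 mm long, 14 mm high, lying in front of the board; origin under its middle
- rib_wood: bystander: wooden kidney rib, 105 x 39 x 9 mm, lying in front of the board; origin under its middle
- stamp_1: bystander: small turned wooden stamp, 19 mm across, 54 mm high, standing in front of the board; origin under its middle
- cup_bisque: bystander: unglazed tumbler, 65 mm across, 67 mm high; origin under its middle
- small_bowl: bystander: bowl, 124 mm across, 45 mm high; origin under its middle
- loop_tool_large: bystander: trimming tool 202 mm long, 15 mm high, lying to the right of the board; origin under its middle
- sprig_mould: bystander: white plaster mould 52 x 70 x 31 mm, to the left of the board; origin under its middle
- paddle: bystander: dark wooden paddle 275 mm long, lying at the left; origin under its middle

How it is judged (in metres and radians):
On the way:
1. the length stop has clicked into the middle notch (value of joint length_stop between 0.112 and 0.118 m and value of joint index_pin below -0.0012 m), for 0.3 s.
At the end, for the whole second after the job is handed in: The stop is seated in the middle notch (within 3 mm, pin dropped more than 1.2 mm); the clay block lies flat and at rest, its end within about 5 mm of the stop's plate, its back within about 5 mm of the fence and within 0.09 rad of parallel to it (all of step 1 and y of clay_block in the frame of stop_face above -0.056 m and x of clay_block in the frame of cutoff_board above -0.006 m and angle between the y axis of clay_block and the y axis of cutoff_board, either way round below 0.09 rad and angle between clay_block's own z axis and vertical below 0.06 rad and linear speed of clay_block below 0.01 m/s); the robot touches nothing.
It fails at once if the clay block is lifted or tipped instead of pushed (z of clay_block in the frame of cutoff_board above 0.028 m or angle between clay_block's own z axis and vertical above 0.25 rad).
It fails at once if the clay block is pressed so hard that it dents (over 40 N) (contact force between the fingers and clay_block above 40 N).
It fails at once if something else on the table is moved (distance of any of needle_tool, rib_wood, stamp_1, cup_bisque, small_bowl, loop_tool_large, sprig_mould, paddle from where it was at the start of the episode above 0.03 m).
It also fails if it takes over 72 s, if anything falls off the work surface, if the arm or the gripper's body presses on something with over 40 N, if the wrist force passes 120 N, or if a joint passes its speed limit or range.

## Working session

There is one attempt and no reset: what is moved stays moved. The work goes in short steps, Python scripts to look and compute and a tool call to move; the robot and the scene stay as the last step left them, time stands still between calls to the robot, and variables do not carry over. Pictures are saved under pics/ and viewed, about 8 in all and at most 12, crops included, and the job is handed in when it is done.

Besides the shell and the picture viewer there is one more tool, called as name(argument=value, ...) on one line, values as JSON. carry_out: Moves the arm, as the interface text tells. Shift numbers are shares of 0.04 m and turn numbers shares of 4 degrees, none past 1 either way. Its arguments: {"type":"object","properties":{"commands":{"type":"array"},"grip_force":{"type":"number"}},"required":["commands"]}

```bash
ls; mkdir -p pics; python3 - <<'E'
from plant import telemetry,cams,r
import cv2,numpy as np
print(telemetry.get_state())
for n in ["side","top"]:
    c=cams.capture(n); cv2.imwrite(f"pics/{n}0.png",c["frame"][:,:,::-1])
    np.savez(f"pics/{n}0.npz",**c)
    print(n,c["camera_matrix"],c["k1"],c["camera_from_world"])
E
```

```text
pics
{'time_s': 0.0, 'joints': array([ 9.16210875e+01,  2.05919419e+01,  6.33259237e-01, -2.11559543e-02,
       -7.01359112e+01, -1.65062918e+01]), 'qd': array([-0.07179931, -0.1083699 , -0.09281862, -0.04601468, -0.00617895,
       -0.09894486]), 'joint_torque': array([-2.41434309e-04, -5.82713091e+01,  2.93050611e+01,  6.99747384e+00,
        6.82278143e-03, -1.51419463e-04]), 'tcp_pos': array([0.17330386, 0.65189608, 0.24760977]), 'eef_rot': array([ 1.79903653e+02, -7.81060160e-03, -1.48924027e+01]), 'contact_force': array([ 0.52796846, -0.71343093,  0.47758749]), 'moment': array([-0.03973127, -0.03122412, -0.05057066]), 'gripper_width': 0.08779013371647741}
side [[408.28950559   0.         279.57253733]
 [  0.         408.28950559 207.75512364]
 [  0.           0.           1.        ]] -0.05894357250275895 [[ 9.66168405e-01 -2.57911993e-01 -1.29451499e-04 -5.42537957e-01]
 [-9.11147785e-02 -3.40856945e-01 -9.35689393e-01  1.51212912e-01]
 [ 2.41281392e-01  9.04045324e-01 -3.52824805e-01  1.02311298e+00]
 [ 0.00000000e+00  0.00000000e+00  0.00000000e+00  1.00000000e+00]]
top [[434.54876547   0.         279.84918651]
 [  0.         434.54876547 208.57766987]
 [  0.           0.           1.        ]] 0.019547974711536055 [[ 0.0218032  -0.99968191  0.01267698  0.00358467]
 [-0.98730592 -0.02352519 -0.15707828  0.55595969]
 [ 0.15732654 -0.00909125 -0.98750479  1.45789264]
 [ 0.          0.          0.          1.        ]]
```

View pics/top0.png

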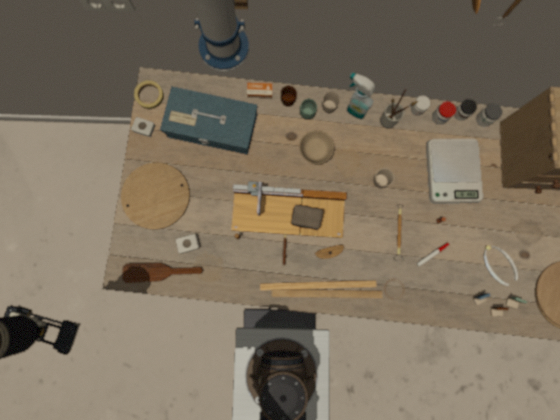

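View pics/side0.png

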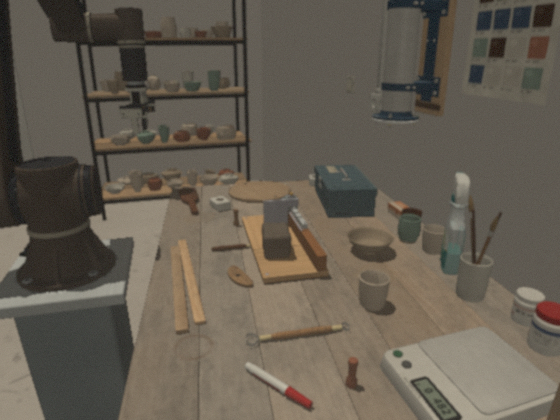

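The top view shows the board around (288,212), with the stop near (257,195) and the clay at (307,216). The side view shows the plate at (280,225) with the clay behind it. Next I'll enlarge the top view.

```bash
cat > h.py <<'E'
import numpy as np,cv2
def ray(c,px,z):
    """pixel -> world point on plane z (fixed camera)"""
    return rayT(c,np.linalg.inv(c["camera_from_world"]),px,z)
def rayT(c,T,px,z):
    K=c["camera_matrix"];d=float(c["k1"])
    q=cv2.undistortPoints(np.array([[px]],float),K,np.array([d,0,0,0,0.]))[0,0]
    o=T[:3,3];v=T[:3,:3]@[q[0],q[1],1]
    return o+v*(z-o[2])/v[2]
def proj(c,p):
    T=c["camera_from_world"];R=cv2.Rodrigues(T[:3,:3])[0]
    return cv2.projectPoints(np.array([p],float),R,T[:3,3],c["camera_matrix"],np.array([float(c["k1"]),0,0,0,0.]))[0][0,0]
E
python3 - <<'E'
import cv2,numpy as np
from h import *
f=cv2.imread("pics/top0.png"); a=f[165:260,215:365]; cv2.imwrite("pics/top0c.png",cv2.resize(a,None,fx=5,fy=5,interpolation=cv2.INTER_CUBIC)*1)
f=cv2.imread("pics/side0.png"); a=f[180:300,220:345]; cv2.imwrite("pics/side0c.png",cv2.resize(a,None,fx=5,fy=5,interpolation=cv2.INTER_CUBIC)*1)
E
```

```text
(no output)
```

View pics/top0c.png

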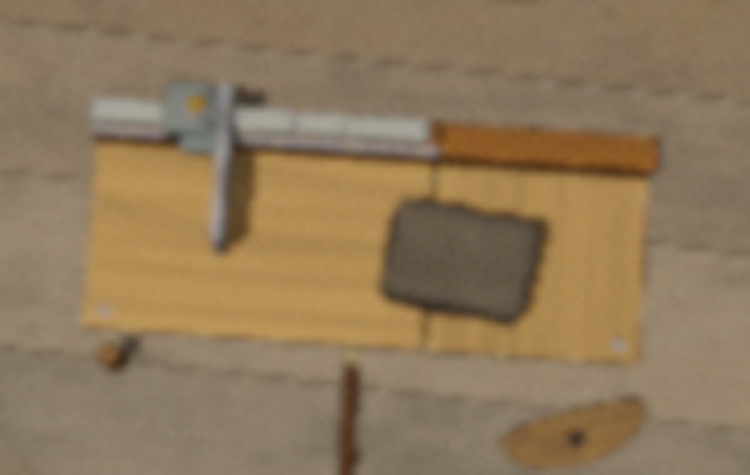

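The crop shows, in crop pixels (÷5, +(215,165)): bed front corners (85,327) and (637,360), brass button (197,104), plate tip (218,247), and clay corners roughly (405,200), (545,218), (515,322), (385,295).

```bash
python3 - <<'E'
import cv2,numpy as np
from h import *
c=dict(np.load("pics/top0.npz"))
print("cam",np.linalg.inv(c["camera_from_world"])[:3,3])
w=lambda u,v,z:ray(c,((u+.5)/5-.5+215,(v+.5)/5-.5+165),z)
L=w(85,327,.018);R=w(637,360,.018)
d=(L-R)[:2];print("len",np.linalg.norm(d));ey=d/np.linalg.norm(d);ex=np.array([ey[1],-ey[0]])
O=(L+R)[:2]/2+.095*ex
print("O",O,"yaw",np.degrees(np.arctan2(ex[1],ex[0])))
tb=lambda p:np.round(1000*np.array([(p[:2]-O)@ex,(p[:2]-O)@ey]),1)
for n,u,v,z in [("fenceR",658,168,.06),("fenceRback",658,138,.06),("rail+y end",92,117,.074),("rail-yend",432,130,.074),("button",197,104,.114),("plate tip top",218,250,.099),("plate tip low",214,247,.099),("notch?",295,125,.074),
 ("clay bl",405,200,.082),("clay br",545,218,.082),("clay fr",515,322,.082),("clay fl",385,295,.082)]:
    p=w(u,v,z);print(n,np.round(p,4),tb(p))
f=c["frame"];b=f[165:260,215:365].astype(int)
m=((b.sum(2)<330)&(b[:,:,0]-b[:,:,2]<45)).astype(np.uint8)
n,l,s,ce=cv2.connectedComponentsWithStats(m)
for i in range(1,n):
    if s[i,4]>60: print(s[i],ce[i],cv2.minAreaRect(np.argwhere(l==i)[:,::-1].astype(np.float32)))
E
```

```text
cam [0.31945893 0.02991665 1.52695971]
len 0.38536996385489425
O [ 0.56817146 -0.01364661] yaw -2.1075280717463074
fenceR [ 0.5947 -0.2108  0.06  ] [  33.8 -196. ]
fenceRback [ 0.6157 -0.2108  0.06  ] [  54.8 -195.3]
rail+y end [0.6181 0.1776 0.074 ] [ 42.9 193. ]
rail-yend [ 0.6147 -0.0542  0.074 ] [ 48.  -38.8]
button [0.6204 0.1044 0.114 ] [ 47.8 119.8]
plate tip top [0.525  0.0881 0.099 ] [-46.9 100.1]
plate tip low [0.527  0.0909 0.099 ] [-45.  102.9]
notch? [0.6159 0.0393 0.074 ] [45.8 54.6]
clay bl [ 0.5645 -0.0362  0.082 ] [ -2.8 -22.7]
clay br [ 0.5545 -0.1308  0.082 ] [  -9.4 -117.6]
clay fr [ 0.4835 -0.1112  0.082 ] [ -81.  -100.6]
clay fl [ 0.4997 -0.0239  0.082 ] [-68.1 -12.7]
[111  12  28   7  93] [126.52688172  15.61290323] ((124.53075408935547, 16.25631332397461), (5.718970775604248, 27.04596519470215), 83.1572265625)
[43 24 45 26 96] [56.8125  32.90625] ((65.10507202148438, 38.291744232177734), (42.361881256103516, 25.16590118408203), 4.969740390777588)
[ 77  40  32  25 601] [91.90515807 51.6422629 ] ((91.94230651855469, 51.78845977783203), (29.613536834716797, 21.1805419921875), 11.309932708740234)
```

View pics/side0c.png

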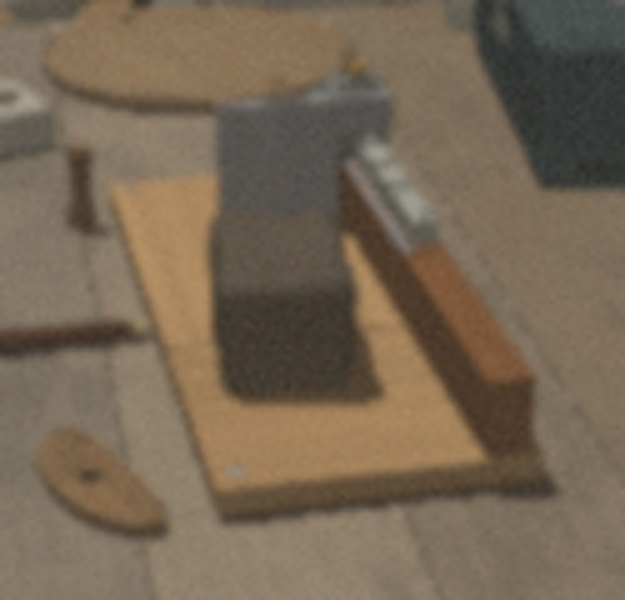

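Board: origin ≈(0.569,-0.0145), yaw ≈-2.2°. The stop is at about 0.047. The clay centre is near board (-40,-63), turned about -7° to the board. My plan is to push the clay to the fence first with both fingers. Then I push the stop into its notch, then the clay along the fence.

carry_out(commands=[0.4,-1,0,0.18,0,0.4,-1,0,0.18,0,0.4,-1,0,0.18,0,0.4,-1,0,0.18,0,0.4,-1,0,0.18,0,0.4,-1,0,0.18,0,0.4,-1,0,0.18,0,0.4,-1,0,0.18,0])

```text
time_s: 0.9
tcp_pos: [0.3016, 0.3304, 0.2484]
eef_rot: [180.0, 0.0, -9.1]
contact_force: [1.2, 0.0, -0.3]
gripper_width: 0.0439
```

carry_out(commands=[0.4,-1,0,0.18,0,0.4,-1,0,0.18,0,0.4,-1,0,0.18,0,0.4,-1,0,0.18,0,0.4,-1,0,0.18,0,0.4,-1,0,0.18,0,0.4,-1,0,0.18,0,0,0,0,0,0])

```text
time_s: 1.7
tcp_pos: [0.4139, 0.0483, 0.2482]
eef_rot: [179.9, 0.0, -4.4]
contact_force: [-0.5, 0.9, 1.1]
gripper_width: 0.0438
```

```bash
python3 - <<'E'
from plant import telemetry,cams
import cv2,numpy as np
s=telemetry.get_state();c=cams.capture("wrist")
cv2.imwrite("pics/w1.png",c["frame"][:,:,::-1]);c["pos"]=s["tcp_pos"];c["rot"]=s["eef_rot"];np.savez("pics/w1.npz",**c)
print(c["mount"],c["camera_matrix"],c["k1"],s["tcp_pos"],s["eef_rot"])
E
```

```text
[[ 6.32947674e-04 -9.57073813e-01 -2.89843606e-01  7.83130881e-02]
 [ 9.99999646e-01  4.44989539e-04  7.14383931e-04  9.50736377e-04]
 [-5.54740780e-04 -2.89843955e-01  9.57073756e-01 -1.35856751e-01]
 [ 0.00000000e+00  0.00000000e+00  0.00000000e+00  1.00000000e+00]] [[361.23375957   0.         283.5982015 ]
 [  0.         361.23375957 214.12875266]
 [  0.           0.           1.        ]] 0.024801250301170162 [0.41390449 0.04827617 0.24822289] [ 1.79946429e+02  4.48084412e-02 -4.38872815e+00]
```

View pics/w1.png

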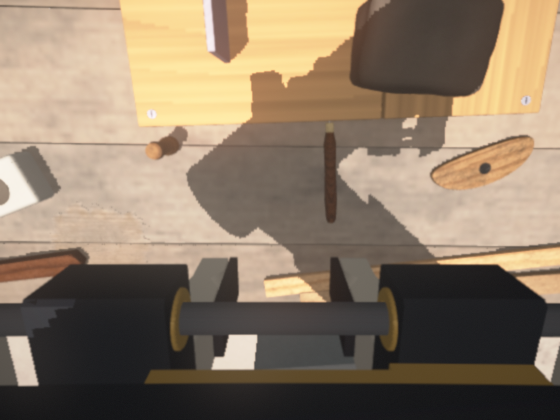

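The wrist view shows the bed's front edge from (138,125) to about (541,112), the clay's front edge from (352,84) to (478,96), and the plate's front end at about (222,60).

```bash
cat >> h.py <<'E'
from scipy.spatial.transform import Rotation as Ro
def tool(pos,rot):
    T=np.eye(4);T[:3,:3]=Ro.from_euler("xyz",rot,degrees=True).as_matrix();T[:3,3]=pos;return T
class B:  # board frame
    def __init__(s,O,yaw): s.O=np.array(O);a=np.radians(yaw);s.ex=np.array([np.cos(a),np.sin(a)]);s.ey=np.array([-np.sin(a),np.cos(a)])
    def to(s,p): q=np.array(p)[:2]-s.O;return np.round(1000*np.array([q@s.ex,q@s.ey]),1)
    def world(s,x,y): return np.round(s.O+x/1000*s.ex+y/1000*s.ey,4)
E
python3 - <<'E'
from h import *
c=dict(np.load("pics/w1.npz"));T=tool(c["pos"],c["rot"])@c["mount"];print(T[:3,3])
L=rayT(c,T,(138,125),.018)[:2];R=rayT(c,T,(542,112),.018)[:2];d=L-R;print("len",np.linalg.norm(d),L,R)
ey=d/np.linalg.norm(d);yaw=np.degrees(np.arctan2(-ey[0],ey[1]));b=B((0,0),yaw);O=(L+R)/2+.095*b.ex;b=B(O,yaw);print("O",O,yaw)
for n,p,z in [("slot",(384,115),.018),("clay fl",(352,84),.018),("fr",(478,96),.018),("clay fl",(352,84),.082),("fr",(478,96),.082),("fr2",(485,88),.082),("plate tip -y low",(222,60),.021),("plate tip",(212,51),.099),("plate tip r",(222,51),.099)]:
    print(n,z,b.to(rayT(c,T,p,z)))
E
```

```text
[0.49203083 0.041454   0.38401918]
len 0.3917707497980902 [0.48302004 0.18462838] [ 0.46468965 -0.20671331]
O [ 0.5687508  -0.01548738] -2.6817659368965066
slot 0.018 [-92.4 -44.8]
clay fl 0.018 [-63.  -12.8]
fr 0.018 [ -78.  -133.1]
clay fl 0.082 [-65.9  -1.3]
fr 0.082 [ -78.2 -100.5]
fr2 0.082 [ -72.5 -105.2]
plate tip -y low 0.021 [-38.8 108.6]
plate tip 0.099 [-41.4 103.4]
plate tip r 0.099 [-41.6  96.2]
```

carry_out(commands=[0.39,-1,0,0.25,0,0.39,-1,0,0.25,0,0.39,-0.97,0,0,0,0,0,-1,0,0,0,0,-1,0,0,0,0,-1,0,0,0,0,-1,0,0,0,0,-0.75,0,0])

```text
time_s: 2.55
tcp_pos: [0.4592, -0.0657, 0.0565]
eef_rot: [180.0, 0.1, -2.0]
contact_force: [0.3, -0.3, -0.6]
gripper_width: 0.0438
```

carry_out(commands=[0,0,-0.15,0,0,0,0,0,0,0])

```text
time_s: 2.75
tcp_pos: [0.4599, -0.0659, 0.0521]
eef_rot: [180.0, 0.1, -2.0]
contact_force: [-0.6, 0.3, -0.0]
gripper_width: 0.0439
```

carry_out(commands=[0.2,-0.01,0,0,0,0.12,0,0,0,0,0.12,-0.01,0,0,0,0.12,0,0,0,0,0.12,0,0,0,0,0.12,-0.01,0,0,0])

```text
time_s: 3.35
tcp_pos: [0.4916, -0.0682, 0.0527]
eef_rot: [180.0, 0.1, -2.1]
contact_force: [-6.0, -2.7, 3.4]
gripper_width: 0.044
```

carry_out(commands=[0.1,0,0,0,0,0.1,-0.01,0,0,0,0.1,0,0,0,0])

```text
time_s: 3.65
tcp_pos: [0.5031, -0.0685, 0.0526]
eef_rot: [180.0, 0.1, -2.1]
contact_force: [-7.3, -0.7, 4.6]
gripper_width: 0.0438
```

carry_out(commands=[0.1,0,0,0,0,0.1,0,0,0,0,0.08,-0.01,0,0,0])

```text
time_s: 3.95
tcp_pos: [0.5146, -0.0687, 0.0526]
eef_rot: [180.0, 0.1, -2.1]
contact_force: [-7.4, -0.0, 4.3]
gripper_width: 0.0439
```

carry_out(commands=[0.05,0,0,0,0,0,0,0,0,0])

```text
time_s: 4.15
tcp_pos: [0.5169, -0.0687, 0.0526]
eef_rot: [180.0, 0.1, -2.1]
contact_force: [-5.2, -0.9, 3.8]
gripper_width: 0.0437
```

carry_out(commands=[0.05,0,0,0,0,0,0,0,0,0])

```text
time_s: 4.35
tcp_pos: [0.5186, -0.0687, 0.0526]
eef_rot: [180.0, 0.1, -2.1]
contact_force: [-5.8, 0.4, 3.1]
gripper_width: 0.0439
```

carry_out(commands=[0.05,0,0,0,0,0,0,0,0,0])

```text
time_s: 4.55
tcp_pos: [0.5186, -0.0689, 0.0523]
eef_rot: [180.0, 0.3, -2.1]
contact_force: [-12.4, 1.5, 8.7]
gripper_width: 0.0439
```

carry_out(commands=[0.04,0,0,0,0,0,0,0,0,0])

```text
time_s: 4.75
tcp_pos: [0.5186, -0.069, 0.0521]
eef_rot: [180.0, 0.5, -2.2]
contact_force: [-17.9, 4.7, 14.0]
gripper_width: 0.0432
```

carry_out(commands=[-0.4,0,0,0,0,-0.5,0,0,0,0,0,0,1,0,0,0,0,1,0,0,0,0,1,0,0,0,0,0.7,0,1,0,1,0,0,1,0,0,0,0,1])

```text
time_s: 5.55
tcp_pos: [0.489, -0.0259, 0.2026]
eef_rot: [-179.9, -0.3, -2.0]
contact_force: [-0.1, -0.7, 0.3]
gripper_width: 0.0254
```

```bash
python3 - <<'E'
from plant import telemetry,cams
import cv2,numpy as np
s=telemetry.get_state();c=cams.capture("wrist")
cv2.imwrite("pics/w2.png",c["frame"][:,:,::-1]);c["pos"]=s["tcp_pos"];c["rot"]=s["eef_rot"];np.savez("pics/w2.npz",**c)
print(s["tcp_pos"],s["eef_rot"])
E
```

```text
[ 0.48895446 -0.02590832  0.20264878] [-179.867668     -0.31815638   -2.00431475]
```

View pics/w2.png

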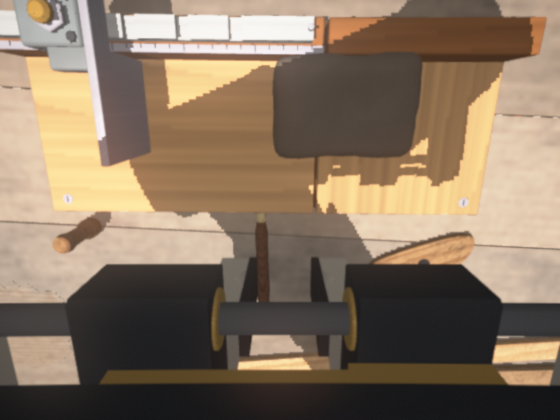

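Picture 6: the clay now lies square along the fence, with its top at columns 275–418 and rows 56–155. The bed's front corners are (52,210) and (479,214), and the plate's top edge ends near (102,160).

```bash
python3 - <<'E'
from h import *
c=dict(np.load("pics/w2.npz"));T=tool(c["pos"],c["rot"])@c["mount"]
L=rayT(c,T,(52,210),.018)[:2];R=rayT(c,T,(479,214),.018)[:2];d=L-R;print("len",np.linalg.norm(d))
ey=d/np.linalg.norm(d);yaw=np.degrees(np.arctan2(-ey[0],ey[1]));b=B((0,0),yaw);O=(L+R)/2+.095*b.ex;b=B(O,yaw);print("O",O,yaw)
b=B((.5687,-.015),-2.4)
for n,p,z in [("bedL",(52,210),.018),("bedR",(479,214),.018),("fence top front R",(540,52),.06),("slot front",(316,213),.018),("clay bl",(279,57),.082),("br",(418,55),.082),("fr",(410,155),.082),("fl",(278,155),.082),("button",(39,10),.114),("plate top front l",(98,161),.099),("r",(103,161),.099),("mid plate top l",(88,52),.099),("rail end",(315,50),.074)]:
    print(n,b.to(rayT(c,T,p,z)))
print("push start",b.world(-18,140), "tcp",b.to(c["pos"]))
E
```

```text
len 0.39167549179635003
O [ 0.56868401 -0.01404224] -2.4964727349949705
bedL [-94.7 197. ]
bedR [ -95.4 -194.7]
fence top front R [  35.3 -193.6]
slot front [-95.6 -45.1]
clay bl [ 29.3 -11.3]
br [  30.8 -101.8]
fr [ -33.8 -103.8]
fl [-34.4 -10.8]
button [ 47.2 119.9]
plate top front l [-37.3 107.7]
r [-37.3 104.4]
mid plate top l [ 28.5 104.1]
rail end [ 34.7 -35.3]
push start [0.5566 0.1256] tcp [-79.2 -14.2]
```

carry_out(commands=[0.42,0.95,0,0,1,0.42,0.95,0,0,1,0.42,0.95,0,0,1,0.42,1,0,0,1,0,0,-0.8,0,1,0,0,-0.8,0,1,0,0,-0.8,0,1,0,0,-0.8,-0.1,1])

```text
time_s: 6.4
tcp_pos: [0.5548, 0.1254, 0.0712]
eef_rot: [-180.0, -0.0, -2.5]
contact_force: [1.3, -0.8, -0.1]
gripper_width: 0.0002
```

carry_out(commands=[0,0,0,0,1])

```text
time_s: 6.5
tcp_pos: [0.552, 0.1238, 0.0684]
eef_rot: [179.8, 0.4, -2.5]
contact_force: [-0.3, 0.3, 0.6]
gripper_width: 0.0007
```

carry_out(commands=[0,0,0.13,0,1,0,-0.12,0,0,1,-0.01,-0.12,0,0,1,0,-0.12,0,0,1,-0.01,-0.1,0,0,1,0,-0.1,0,0,1])

```text
time_s: 7.1
tcp_pos: [0.5544, 0.1039, 0.0794]
eef_rot: [-179.9, -0.2, -2.5]
contact_force: [-3.3, 6.6, 6.1]
gripper_width: 0.0003
```

carry_out(commands=[-0.01,-0.12,0,0,1,0,-0.12,0,0,1,-0.01,-0.12,0,0,1])

```text
time_s: 7.4
tcp_pos: [0.5537, 0.0896, 0.0794]
eef_rot: [-179.9, -0.2, -2.5]
contact_force: [-1.5, 6.8, 4.6]
gripper_width: 0.0004
```

carry_out(commands=[0,-0.1,0,0,1,-0.01,-0.1,0,0,1])

```text
time_s: 7.6
tcp_pos: [0.5531, 0.0808, 0.0789]
eef_rot: [-179.9, -0.1, -2.5]
contact_force: [1.7, 2.9, 2.3]
gripper_width: 0.0003
```

carry_out(commands=[0,-0.06,0,0,1,-0.01,0,0,0,1])

```text
time_s: 7.8
tcp_pos: [0.5526, 0.0784, 0.0785]
eef_rot: [-179.9, -0.1, -2.5]
contact_force: [1.9, 1.9, 1.8]
gripper_width: 0.0006
```

carry_out(commands=[0,-0.06,0,0,1,0,0,0,0,1])

```text
time_s: 8.0
tcp_pos: [0.5526, 0.0768, 0.0783]
eef_rot: [-179.9, -0.1, -2.5]
contact_force: [0.4, 5.3, 4.5]
gripper_width: 0.0004
```

carry_out(commands=[0,-0.06,0,0,1,0,0,0,0,1])

```text
time_s: 8.2
tcp_pos: [0.5517, 0.0736, 0.0778]
eef_rot: [180.0, 0.0, -2.5]
contact_force: [-0.5, 0.1, 0.5]
gripper_width: 0.0004
```

carry_out(commands=[0,-0.05,0,0,1,0,0,0,0,1])

```text
time_s: 8.4
tcp_pos: [0.5513, 0.071, 0.0775]
eef_rot: [180.0, 0.1, -2.5]
contact_force: [-0.3, 0.1, 0.3]
gripper_width: 0.0006
```

carry_out(commands=[0,-0.05,0,0,1,0,0,0,0,1])

```text
time_s: 8.6
tcp_pos: [0.5513, 0.0689, 0.0774]
eef_rot: [180.0, 0.1, -2.5]
contact_force: [-0.4, -0.3, -0.1]
gripper_width: 0.0006
```

carry_out(commands=[0,-0.05,0,0,1,0,0,0,0,1])

```text
time_s: 8.8
tcp_pos: [0.5515, 0.067, 0.0775]
eef_rot: [180.0, 0.0, -2.5]
contact_force: [-0.5, 0.6, -0.3]
gripper_width: 0.0002
```

carry_out(commands=[0,-0.05,0,0,1,0,0,0,0,1])

```text
time_s: 9.0
tcp_pos: [0.5517, 0.0652, 0.0777]
eef_rot: [180.0, 0.0, -2.5]
contact_force: [-0.4, -0.5, 0.4]
gripper_width: 0.0
```

The contact force vanished, so I need to see where the stop went.

```bash
python3 - <<'E'
from plant import telemetry,cams
from h import *
s=telemetry.get_state();c=cams.capture("wrist")
cv2.imwrite("pics/w3.png",c["frame"][:,:,::-1]);c["pos"]=s["tcp_pos"];c["rot"]=s["eef_rot"];np.savez("pics/w3.npz",**c)
E
```

```text
(no output)
```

View pics/w3.png

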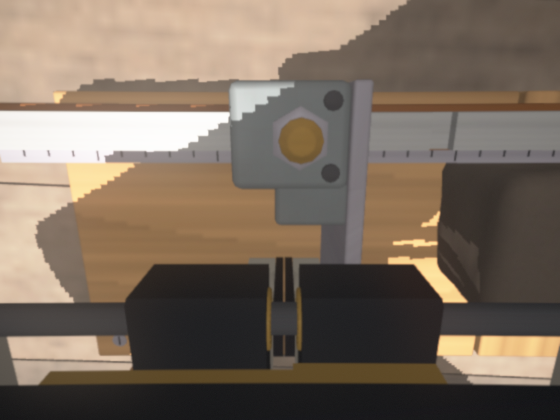

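Picture 7: the button is at (301,141), the carriage spans columns 231–350, the plate top 348–371, and a notch is visible at (452,132).

```bash
python3 - <<'E'
from h import *
b=B((.5687,-.015),-2.4)
c=dict(np.load("pics/w3.npz"));T=tool(c["pos"],c["rot"])@c["mount"]
for n,p,z in [("button",(301,141),.114),("button low",(301,141),.105),("carr l",(231,135),.099),("carr r=plate l",(350,135),.099),("plate r",(371,135),.099),("notch",(452,132),.074),("clay l top",(443,165),.082)]:
    print(n,b.to(rayT(c,T,p,z)))
print(b.to(c["pos"]))
E
```

```text
button [48.5 73.6]
button low [47.6 73.1]
carr l [48.9 94.6]
carr r=plate l [48.9 57.7]
plate r [48.8 51.2]
notch [47.8 15. ]
clay l top [36.7 20.3]
[-20.4  79.4]
```

carry_out(commands=[0,-0.05,0,0,1,0,-0.05,0,0,1,0,-0.05,0,0,1,0,-0.05,0,0,1,0,-0.05,0,0,1])

```text
time_s: 9.55
tcp_pos: [0.5516, 0.0558, 0.0777]
eef_rot: [-180.0, 0.0, -2.5]
contact_force: [-2.1, 4.7, 0.1]
gripper_width: 0.0003
```

carry_out(commands=[0,-0.05,0,0,1,0,0,0,0,1])

```text
time_s: 9.75
tcp_pos: [0.5517, 0.0532, 0.0778]
eef_rot: [180.0, 0.0, -2.5]
contact_force: [-0.0, -0.8, 0.6]
gripper_width: 0.0008
```

carry_out(commands=[0,-0.05,0,0,1,0,0,0,0,1])

```text
time_s: 9.95
tcp_pos: [0.5519, 0.0512, 0.0778]
eef_rot: [180.0, -0.0, -2.5]
contact_force: [1.3, 0.1, 0.8]
gripper_width: 0.0003
```

carry_out(commands=[0,-0.04,0,0,1,0,0,0,0,1])

```text
time_s: 10.15
tcp_pos: [0.5518, 0.0496, 0.0778]
eef_rot: [180.0, 0.0, -2.5]
contact_force: [-0.2, -1.2, -0.4]
gripper_width: 0.0003
```

carry_out(commands=[0,-0.04,0,0,1,0,0,0,0,1])

```text
time_s: 10.35
tcp_pos: [0.5518, 0.048, 0.0778]
eef_rot: [180.0, 0.0, -2.5]
contact_force: [-1.2, 0.5, -0.4]
gripper_width: 0.0003
```

carry_out(commands=[0,-0.04,0,0,1,0,0,0,0,1])

```text
time_s: 10.55
tcp_pos: [0.5518, 0.0465, 0.0777]
eef_rot: [180.0, 0.0, -2.5]
contact_force: [0.5, 0.4, -0.1]
gripper_width: 0.0003
```

```bash
cat >> h.py <<'E'
def grab(name):
    from plant import telemetry,cams
    s=telemetry.get_state();c=cams.capture("wrist");cv2.imwrite(f"pics/{name}.png",c["frame"][:,:,::-1])
    c["pos"]=s["tcp_pos"];c["rot"]=s["eef_rot"];np.savez(f"pics/{name}.npz",**c)
    return c,tool(c["pos"],c["rot"])@c["mount"]
def button(c,T,b):
    h=cv2.cvtColor(c["frame"],cv2.COLOR_RGB2HSV);m=cv2.inRange(h,(15,150,60),(30,255,255));m[250:]=0
    m=cv2.morphologyEx(m,cv2.MORPH_OPEN,np.ones((5,5)))
    n,l,s,ce=cv2.connectedComponentsWithStats(m);ok=[i for i in range(1,n) if 400<s[i,4]<3000 and .75<s[i,2]/s[i,3]<1.35]
    for i in ok: print("button",s[i],ce[i],b.to(rayT(c,T,ce[i],.114)))
E
python3 - <<'E'
from h import *
b=B((.5687,-.015),-2.4)
c=dict(np.load("pics/w3.npz"));button(c,tool(c["pos"],c["rot"])@c["mount"],b)
c,T=grab("w4");button(c,T,b);print(b.to(c["pos"]))
E
```

```text
[-19.5  60.7]
```

View pics/w4.png

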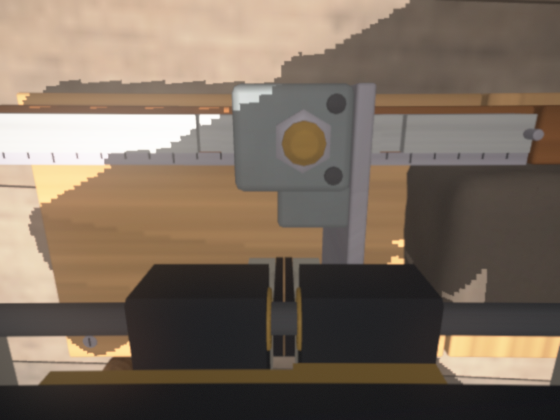

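Picture 8: the button is at (304,142), with notches visible at columns 197 (left) and 403 (right).

```bash
python3 - <<'E'
from h import *
b=B((.5687,-.015),-2.4)
c=dict(np.load("pics/w4.npz"));T=tool(c["pos"],c["rot"])@c["mount"]
for n,p,z in [("button",(304,142),.114),("carr l",(234,135),.099),("plate l",(352,135),.099),("plate r",(373,135),.099),("notchL",(197,132),.074),("notchR",(403,132),.074),("clay?",(407,165),.082)]: print(n,b.to(rayT(c,T,p,z)))
f=c["frame"];print(f[130,394:412].sum(1),f[130,188:206].sum(1))
E
```

```text
button [49.1 54.1]
carr l [49.7 75. ]
plate l [49.7 38.4]
plate r [49.7 31.9]
notchL [48.9 92.2]
notchR [48.7 14.7]
clay? [37.6 14.6]
[410 408 407 409 409 407 398 361 307 285 293 331 379 404 409 409 409 407] [757 738 608 495 459 445 442 421 370 341 354 403 438 447 444 444 446 444]
```

The notch shadows fall on the far walls (92 and 15 against edges at 91.5 and 12.5). That puts the button at y≈52.5, in the middle notch. I'll test with a gentle nudge well below 12 N.

carry_out(commands=[0,-0.04,0,0,1,0,0,0,0,1])

```text
time_s: 10.8
tcp_pos: [0.5518, 0.045, 0.0778]
eef_rot: [-180.0, -0.0, -2.5]
contact_force: [-0.5, -0.5, -0.6]
gripper_width: 0.0006
```

carry_out(commands=[0,-0.03,0,0,1,0,0,0,0,1])

```text
time_s: 11.0
tcp_pos: [0.5518, 0.0441, 0.0778]
eef_rot: [-180.0, -0.0, -2.5]
contact_force: [-0.9, 1.5, -0.6]
gripper_width: 0.0004
```

carry_out(commands=[0,-0.02,0,0,1,0,0,0,0,1])

```text
time_s: 11.2
tcp_pos: [0.5518, 0.0435, 0.0778]
eef_rot: [-180.0, -0.0, -2.5]
contact_force: [-1.7, 4.6, -0.2]
gripper_width: 0.0003
```

carry_out(commands=[0,-0.02,0,0,1,0,0,0,0,1])

```text
time_s: 11.4
tcp_pos: [0.5518, 0.0429, 0.0778]
eef_rot: [-180.0, -0.0, -2.5]
contact_force: [-1.0, 6.9, 1.1]
gripper_width: 0.0004
```

The force rises to 7 N with almost no motion, so the stop is seated. I'll back off and go around to the clay's -y end.

carry_out(commands=[0,0.2,0,0,1,0,0.1,0.3,0,1,0,0,1,0,1,0,0,1,0,1,0,-1,0,0,1,0,-1,0,0,1,0.1,-1,0,0,1,0.1,-1,0,0,1])

```text
time_s: 12.2
tcp_pos: [0.5599, -0.1071, 0.1712]
eef_rot: [180.0, -0.1, -2.4]
contact_force: [1.1, 0.1, 0.1]
gripper_width: 0.0002
```

carry_out(commands=[0.02,-1,0,0,1,0,-0.4,0,0,1,0,0,0,0,1])

```text
time_s: 12.5
tcp_pos: [0.5603, -0.1636, 0.1703]
eef_rot: [180.0, 0.0, -2.6]
contact_force: [-0.7, -0.1, -0.3]
gripper_width: 0.0003
```

```bash
python3 - <<'E'
from h import *
b=B((.5687,-.015),-2.4)
c,T=grab("w5");print(b.to(c["pos"]),c["pos"])
E
```

```text
[  -2.1 -148.8] [ 0.56033777 -0.16362252  0.17025498]
```

View pics/w5.png

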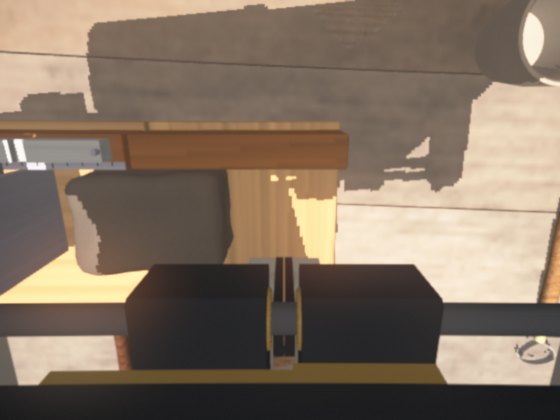

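Picture 9: the clay's -y end (column ~228) is well clear of the fingers (column ~285), so I'll descend and push gently.

carry_out(commands=[0,0,-0.95,0,1,0,0,-0.95,0,1,0,0,-0.95,0,1,0,0,0,0.05,1,0,0,0,0,1])

```text
time_s: 13.05
tcp_pos: [0.5609, -0.1608, 0.0564]
eef_rot: [180.0, 0.1, -2.2]
contact_force: [-0.0, -0.2, 1.0]
gripper_width: 0.0006
```

carry_out(commands=[0.01,0.12,0,0,1,0,0.12,0,0,1,0.01,0.12,0,0,1,0,0.1,0,0,1,0.01,0.1,0,0,1,0,0.1,0,0,1])

```text
time_s: 13.65
tcp_pos: [0.5621, -0.1358, 0.0565]
eef_rot: [179.9, -0.0, -2.3]
contact_force: [0.2, -7.1, 4.0]
gripper_width: 0.0002
```

carry_out(commands=[0,0.07,0,0,1,0,0.07,0,0,1,0.01,0.07,0,0,1,0,0.07,0,0,1,0.01,0.07,0,0,1,0,0.07,0,0,1,0,0.04,0,0,1])

```text
time_s: 14.35
tcp_pos: [0.5629, -0.1176, 0.0565]
eef_rot: [179.9, -0.0, -2.3]
contact_force: [-0.6, -7.4, 4.8]
gripper_width: 0.0004
```

carry_out(commands=[0,0.04,0,0,1,0,0.04,0,0,1,0,0,0,0,1])

```text
time_s: 14.65
tcp_pos: [0.563, -0.1143, 0.0565]
eef_rot: [179.9, -0.0, -2.3]
contact_force: [-1.2, -4.6, 4.5]
gripper_width: 0.0005
```

carry_out(commands=[0,0.03,0,0,1,0,0.03,0,0,1,0,0,0,0,1])

```text
time_s: 14.95
tcp_pos: [0.563, -0.1119, 0.0565]
eef_rot: [179.9, -0.0, -2.3]
contact_force: [-0.0, -5.6, 4.8]
gripper_width: 0.0008
```

carry_out(commands=[0,0.03,0,0,1,0,0,0,0,1])

```text
time_s: 15.15
tcp_pos: [0.563, -0.1107, 0.0565]
eef_rot: [179.9, -0.0, -2.3]
contact_force: [0.2, -5.6, 5.1]
gripper_width: 0.0003
```

carry_out(commands=[0,0.03,0,0,1,0,0,0,0,1])

```text
time_s: 15.35
tcp_pos: [0.563, -0.1095, 0.0565]
eef_rot: [179.9, -0.0, -2.3]
contact_force: [-0.4, -6.0, 4.2]
gripper_width: 0.0005
```

carry_out(commands=[0,0.02,0,0,1,0,0,0,0,1])

```text
time_s: 15.55
tcp_pos: [0.563, -0.1088, 0.0565]
eef_rot: [179.9, -0.0, -2.3]
contact_force: [-0.5, -5.6, 4.0]
gripper_width: 0.0003
```

carry_out(commands=[0,0.02,0,0,1,0,0,0,0,1])

```text
time_s: 15.75
tcp_pos: [0.563, -0.108, 0.0565]
eef_rot: [179.9, -0.0, -2.3]
contact_force: [0.0, -5.8, 3.2]
gripper_width: -0.0001
```

carry_out(commands=[0,0.02,0,0,1,0,0,0,0,1])

```text
time_s: 15.95
tcp_pos: [0.563, -0.1072, 0.0565]
eef_rot: [179.9, -0.0, -2.3]
contact_force: [0.3, -5.6, 4.2]
gripper_width: 0.0005
```

carry_out(commands=[0,0.02,0,0,1,0,0,0,0,1])

```text
time_s: 16.15
tcp_pos: [0.563, -0.1064, 0.0565]
eef_rot: [179.9, -0.0, -2.3]
contact_force: [-0.4, -5.7, 3.9]
gripper_width: 0.0004
```

carry_out(commands=[0,0.02,0,0,1,0,0,0,0,1])

```text
time_s: 16.35
tcp_pos: [0.563, -0.1056, 0.0565]
eef_rot: [179.9, -0.0, -2.3]
contact_force: [-0.8, -5.2, 3.5]
gripper_width: 0.0004
```

carry_out(commands=[0,0.02,0,0,1,0,0,0,0,1])

```text
time_s: 16.55
tcp_pos: [0.563, -0.1048, 0.0565]
eef_rot: [179.9, -0.0, -2.3]
contact_force: [0.6, -5.6, 4.0]
gripper_width: 0.0005
```

```bash
python3 - <<'E'
from h import *
c,T=grab("w6")
E
```

```text
(no output)
```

View pics/w6.png

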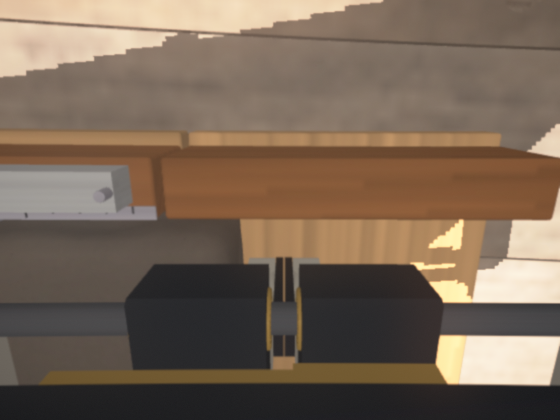

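Picture 10: the fence, rail end and clay edge (column ~240) are visible, but the plate is out of view. I'll continue in small steps until the force rises.

carry_out(commands=[0,0.02,0,0,1,0,0,0,0,1])

```text
time_s: 16.8
tcp_pos: [0.563, -0.104, 0.0565]
eef_rot: [179.9, -0.0, -2.3]
contact_force: [0.1, -6.0, 4.7]
gripper_width: 0.0003
```

carry_out(commands=[0,0.02,0,0,1,0,0,0,0,1])

```text
time_s: 17.0
tcp_pos: [0.5629, -0.1033, 0.0565]
eef_rot: [179.9, -0.0, -2.3]
contact_force: [0.1, -7.3, 4.0]
gripper_width: 0.0005
```

carry_out(commands=[0,0.02,0,0,1,0,0,0,0,1])

```text
time_s: 17.2
tcp_pos: [0.5628, -0.1027, 0.0565]
eef_rot: [179.9, -0.0, -2.3]
contact_force: [-0.7, -8.3, 3.9]
gripper_width: 0.0003
```

The force rose from 5.7 to 8.3 N: the clay has met the plate, with about 2.5 N on the stop. I'll retreat and inspect.

carry_out(commands=[0,-0.2,0,0,1,0,-0.3,0,0,1,0,0,1,0,1,0,0,1,0,1,0,0,1,0,1,-0.8,0.8,0.6,0,1,-1,0.8,0,0,1,0,0.5,0,0,1])

```text
time_s: 18.0
tcp_pos: [0.4885, -0.0389, 0.2]
eef_rot: [-179.9, -0.0, -2.3]
contact_force: [2.4, 0.8, 1.3]
gripper_width: 0.0007
```

carry_out(commands=[0,0.3,0,0,1,0,0,0,0,1])

```text
time_s: 18.2
tcp_pos: [0.4929, -0.0264, 0.1995]
eef_rot: [-180.0, -0.0, -2.2]
contact_force: [0.1, -0.9, 0.3]
gripper_width: 0.0006
```

```bash
python3 - <<'E'
from h import *
b=B((.5687,-.015),-2.4)
c,T=grab("w7");button(c,T,b);print(b.to(c["pos"]),c["pos"])
E
```

```text
[-75.2 -14.6] [ 0.4929457  -0.02640304  0.19946142]
```

View pics/w7.png

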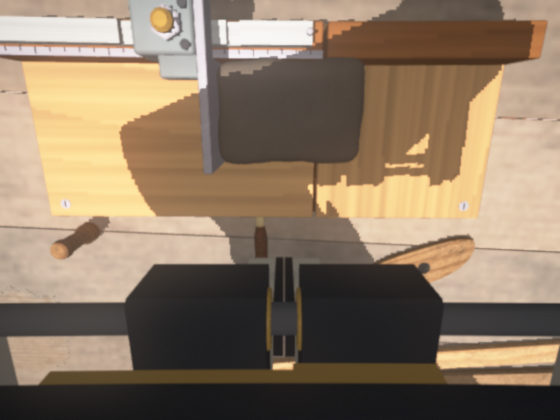

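Picture 11: the clay (columns 218–362) rests against the plate and lies along the fence. The button is at (161,19), the plate's top right edge at columns 208–214, and the notches at columns 121 and 223.

```bash
python3 - <<'E'
from h import *
b=B((.5687,-.015),-2.4)
c=dict(np.load("pics/w7.npz"));T=tool(c["pos"],c["rot"])@c["mount"]
for n,p,z in [("button",(161,19),.114),("notchL",(120,32),.074),("notchR",(224,34),.074),("rail end",(314,52),.074),("plate top r",(209,45),.099),("plate top l",(196,45),.099),("plate front",(207,170),.099),("clay fl",(219,162),.082),("clay l mid",(219,110),.082),("clay r mid",(363,110),.082),("clay fr",(357,162),.082),("clay br",(360,60),.082)]: print(n,b.to(rayT(c,T,p,z)))
E
```

```text
button [47.1 51.8]
notchL [47.2 91.1]
notchR [46.7 23.8]
rail end [ 36.3 -35.3]
plate top r [36.6 29.2]
plate top l [36.5 37. ]
plate front [-38.3  34.9]
clay fl [-35.6  29.8]
clay l mid [-0.6 28.1]
clay r mid [ -0.2 -68.7]
clay fr [-35.2 -67. ]
clay br [ 30.6 -64.6]
```

```bash
python3 -c "
from plant import r,telemetry
print(telemetry.get_state()['contact_force']); print(r.close_job())"
```

```text
[-0.51598831 -0.63463248 -1.9809783 ]
the job is handed in; nothing more can be done
None
```

The job is done and handed in at about 18 s of the 72 s allowed. No verdict is reported.

I first pushed the clay square against the fence with two fingers. Then I slid the stop past the first notch into the middle one, and pushed the clay along the fence to the plate. The highest clay force I read was about 23 N, briefly against the fence.

**Last checks (final wrist picture, board frame):**
- **Stop:** The brass button is at y = 51.8 mm, against 52 mm for the middle notch. Earlier the stop held against a nudge of about 7 N with almost no motion, so I take the pin as dropped. I did not measure its height.
- **Clay against the stop:** The clay's end is at y ≈ 28–30 mm and the plate's face is at 30 mm. The push force rose from 5.7 to 8.3 N as they met.
- **Clay against the fence:** The clay's front edge is at x ≈ -35.5 mm, so its centre is near x = -0.5 mm. It looks parallel to the fence.
- **Robot and other things:** The arm stands clear and the final contact force is about zero. The stamp, needle tool and rib look unmoved in that picture. I did not check the other bystanders again.

**Disagreements:**
- The clay met the plate about 5 mm later than I predicted from the finger thickness.
- The notch sightings were about 4–7 mm off their stated places. I put this down to seeing the notches' shaded walls.
- My automatic button detector found nothing, so I read the button's pixels from the pictures by eye.

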